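# Set the depth of cut on a cordless planer

### The arm

A 6-joint arm with a two-finger parallel gripper is mounted at the origin on the work surface. World frame = base frame: x ahead of the robot, y to its left, z up, the work surface at z = 0. Lengths are in m, angles in rad, forces in N, time in s.
With the tool pointing down it reaches from about 0.3 to 0.875 m from the base axis. Payload 6.4 kg.
Tool frame: the origin (TCP) lies midway between the tips of the shut fingers; the grasp point (between the pads) lies 19 mm behind it; x points along the fingers, y is the direction in which the jaws open and shut, and the axes are right-handed (so a half turn about x gives the same grasp; the last joint's range is limited). The gripper opens to 85 mm and grips with 20 to 120 N. Pads are 22 mm wide; open, the fingers measure 114 mm over their backs; the gripper's body (76 mm by 85 mm) begins 54 mm behind the grasp point. The pads swing forward as they close: fully open they stand 13 mm farther back than shut.
Start: joints at [-1.392, 0.181, 1.607, -0, 1.354, -0.206], TCP at [0.216, -0.533, 0.231] pointing down, gripper open.
Joint ranges: [-2.99, 2.99], [-0.89, 2.07], [0.3, 2.58], [-1.14, 4.28], [0, 2.63], [-3.12, 3.12]. Speed limits (rad/s): [2.57, 2.57, 3.01, 3.14, 3.14, 3.14].

### API

Orientations are given as a unit quaternion [w, x, y, z].
In Python, from bench import ctrl gives the robot as it stands.
- The arm moves only by the tool step_arm, never from a script. Its argument "motion" is a list of rows, each a list of 7 numbers: the shift along the tool's x, y, z in mm, then the turn, a rotation vector about the tool's x, y, z in degrees, then the closure in counts, from 0 (fully open) to 255 (shut). In form: [[tx, ty, tz, rx, ry, rz, hand], ...]. A call has 1 to 10 rows; each row is the pose to reach, as a shift and turn from the pose commanded when the call began, along the tool's axes at that moment; what a row does not reach only later rows make up. A row lasts 1/8 s, in which the tool goes at most 62.5 mm and 10.7 degrees, less where a joint would pass 70% of its speed; a pose out of reach is approached as far as the arm can. A call with a gripper value outside its range is refused whole. The fingers move at their own pace and stop on an object; the grip force is fixed at half the most. Time passes only in rows, so rows that repeat a pose let the fingers close. It gives the time, the measured TCP pose, the force and the opening at its end, in the units of the state.
- ctrl.get_obs(): the state, without advancing time (a new reading comes with each control period).
- ctrl.camera(name): name is "side" or "top"; returns (picture, depth): 420x560x3 uint8, red, green, blue; 420x560 float32, m along the optical axis (not along the pixel's ray), 0 where there is no reading.
- ctrl.camera_info(name): a dict with "fx", "fy", "cx", "cy" (pixels), "T" (4x4, takes a point from camera to world coordinates). Camera axes: x right, y down, z forward; pixel columns grow to the right and rows downward; lengths in m; the calibration is good to about 2 mm. A picture is of the moment at which its call begins. camera_info takes no time and is no camera call.
- ctrl.hand_in(): hands the job in, once; it reports no verdict.
The state is a dict: "time_s": time; "q": joint angles; "dq": joint speeds; "joint_efforts": joint torques, N m; "eef_pos": TCP position; "eef_rot": TCP orientation; "wrist_force": force on the tool from outside, world axes, zero at the start; "torque": the same for the moment, N m; "opening": opening from 0.0 (shut) to 1.0 (fully open).
Only numpy, scipy, OpenCV 4.12 (cv2) and the standard library are available. Lean on these libraries where they do the work, as an engineer would, in place of code of your own. Each camera call takes 0.05 s, during which the arm holds its last target. There are 200 camera calls.

### The job

The cordless planer on the bench is set for too thin a cut. With the tip of a finger on the knurled round depth knob at its nose, turn the knob clockwise until its white pointer line clicks in at the long tick at the very front of the dial, then take the finger away. Do not grip the knob between the fingers; the planer must not be lifted, tipped or pushed along the bench, and the glue bottle, the tape measure and the wooden offcut must be left where they are.

Things in the scene. Friction and masses are not known exactly. Their poses are not given: they have to be found in the camera images.
- planer: Cordless hand planer, grey and black, 3 kg, loose on its flat sole, 337 mm long, 135 mm wide. Origin: at bench height under its middle. Own -x points to the nose (the end with the knob), z up. Knob axis: upright, 100 mm from the origin towards the nose. Housing 92 mm high begins 47 mm behind the knob's axis; the D-handle, 157 mm high (the highest part), 116 mm behind it.
- depth_knob (a joint): Turn of the knob, rad: 0 with the pointer line to the planer's own -y, growing CLOCKWISE seen from above, stops at 0 and 3.14. Detents every 30 degrees (0.524 rad); the long tick is at 1.571. Starts in a detent (rarely left between two), up to three clicks short of it. About 0.025 N m turns it out of a detent; let go within 10 degrees of a detent it snaps in and stays.
- knob_top (a point): Centre of the knob's flat top, on its axis, 104 mm above the bench. Dark plastic knob, 50 mm in diameter, 30 mm high, skirt ribbed (knurled), top smooth. It does not sink when pressed. A fingertip pressed on the top with 5 to 10 N, 13 to 18 mm off the axis, and led round the axis takes it along by friction.
- pointer (a point): Outer end of the flush white pointer line on the knob's top, 22.7 mm from the axis; turns with the knob.
- long_tick (a point): Outer end of the long tick on the fixed dial flange (78 mm in diameter, face 72 mm above the bench) under the knob: 38 mm from the knob's axis, straight towards the nose (own -x). The other six ticks, one per click to its left and right, are half as long.
- glue_bottle: Bystander: yellow glue bottle, 56 mm in diameter, 160 mm high, upright, 0.28 kg, beside the planer, its axis 130 mm or more from the planer's centre line. Origin: centre of its underside.
- tape_measure: Bystander: black tape measure standing on its edge, 70 x 36 x 62 mm, beside the planer's nose. Origin: centre of its underside.
- offcut: Bystander: pine offcut 120 x 44 x 44 mm lying beside the planer. Origin: centre of its underside.

How it is judged:
At the end, for the whole second after the job is handed in: The knob rests in the detent of the long tick (within 0.12 rad, 7 degrees), the planer stands flat and still within 25 mm of where it stood (value of joint depth_knob between 1.45 and 1.69 rad and velocity of joint depth_knob between -0.1 and 0.1 rad/s and distance of planer from where it was at the start of the episode below 0.025 m and angle between planer's own z axis and vertical below 0.03 rad and linear speed of planer below 0.02 m/s); the robot touches nothing.
It fails at once if the planer is lifted (over 10 mm), tipped (over 0.1 rad) or pushed over 25 mm along the bench (height (world z) of planer above 0.01 m or angle between planer's own z axis and vertical above 0.1 rad or distance of planer from where it was at the start of the episode above 0.025 m).
It fails at once if the knob is taken between the fingers (the point between the finger pads comes down onto the knob's axis) (horizontal distance between the grasp point and knob_top below 0.012 m and z of the grasp point in the frame of planer below 0.116 m).
It fails at once if a bystander is moved over 20 mm (distance of any of glue_bottle, tape_measure, offcut from where it was at the start of the episode above 0.02 m).
It also fails if it takes over 48 s, if anything falls off the work surface, if the arm or the gripper's body presses on something with over 40 N, if the wrist force passes 120 N, or if a joint passes its speed limit or range.

## Working session

There is one attempt and no reset: what is moved stays moved. The work goes in short steps, Python scripts to look and compute and a tool call to move; the robot and the scene stay as the last step left them, time stands still between calls to the robot, and variables do not carry over. Pictures are saved under pics/ and viewed, about 8 in all and at most 12, crops included, and the job is handed in when it is done.

Besides the shell and the picture viewer there is one more tool, called after ">>>" as a command line: name --pt "numbers of a row" for each row, then --argument value for the rest. step_arm: Moves the arm, as the interface text tells. Its arguments: {"type":"object","properties":{"motion":{"type":"array","items":{"type":"array","items":{"type":"number"}}}},"required":["motion"]}

```bash
mkdir -p pics; cat > h.py <<'E'
import numpy as np, cv2
from bench import ctrl
def shot(n,f):
    p,d=ctrl.camera(n); cv2.imwrite('pics/'+f+'.png',p[:,:,::-1]); np.savez('pics/'+f,p=p,d=d); return p,d
def ray(n,u,v,z):
    i=ctrl.camera_info(n);T=np.array(i['T']);r=T[:3,:3]@np.array([(u-i['cx'])/i['fx'],(v-i['cy'])/i['fy'],1]);o=T[:3,3]
    return o+r*(z-o[2])/r[2]
def cloud(n,d):
    i=ctrl.camera_info(n);T=np.array(i['T']);v,u=np.indices(d.shape)
    P=np.stack([(u-i['cx'])/i['fx']*d,(v-i['cy'])/i['fy']*d,d],-1);return P@T[:3,:3].T+T[:3,3]
E
python3 - <<'E'
from h import *
a,_=shot('top','t0');b,_=shot('side','s0')
for n in('top','side'):print(ctrl.camera_info(n))
o=ctrl.get_obs();print(o['time_s'],o['eef_pos'],o['eef_rot'])
E
```

```text
{'fx': 452.77073523104895, 'fy': 452.77073523104895, 'cx': 283.6848271773208, 'cy': 203.09618062607123, 'T': array([[ 1.13134650e-02, -9.74784643e-01,  2.22860729e-01,
         4.02952043e-01],
       [-9.99934692e-01, -1.13894878e-02,  9.44214509e-04,
         6.06009371e-02],
       [ 1.61786375e-03, -2.22856857e-01, -9.74849837e-01,
         1.00670863e+00],
       [ 0.00000000e+00,  0.00000000e+00,  0.00000000e+00,
         1.00000000e+00]])}
{'fx': 488.8059474253709, 'fy': 488.8059474253709, 'cx': 283.8476537336213, 'cy': 203.45728238815988, 'T': array([[-0.98318851, -0.09732332,  0.15449443,  0.45932348],
       [-0.18255114,  0.54212987, -0.82022575,  0.65546015],
       [-0.00392895, -0.83463967, -0.55078234,  0.52449687],
       [ 0.        ,  0.        ,  0.        ,  1.        ]])}
0.1 [ 0.21577018 -0.53245654  0.23048366] [ 0.13465363  0.69407142  0.13576068 -0.69404777]
```

View pics/t0.png

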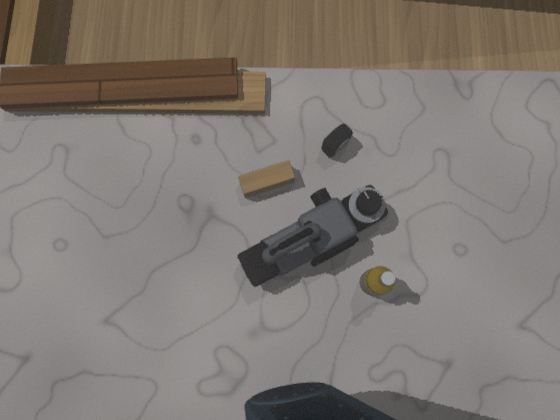

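View pics/s0.png

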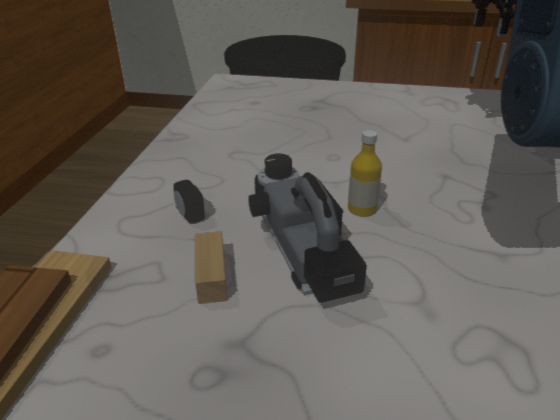

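The top view shows the planer with its nose to the upper right and the knob at about (369,202). The bottle is at (381,280), the tape at (337,140) and the offcut at (267,179). Next I enlarge the knob.

```bash
python3 - <<'E'
from h import *
z=np.load('pics/t0.npz');p,d=z['p'],z['d'];P=cloud('top',d)
c=p[172:237,330:410,::-1];c=cv2.resize(c,None,fx=9,fy=9,interpolation=cv2.INTER_CUBIC);c=np.clip(c*1.6,0,255).astype('u1');cv2.imwrite('pics/k0.png',c)
v,u=np.indices(d.shape)
near=(abs(u-369)<40)&(abs(v-202)<40)&(d>0)
m=near&(abs(P[...,2]-.104)<.006)
m=cv2.morphologyEx(m.astype('u1'),cv2.MORPH_OPEN,np.ones((3,3)))
n,l,s,cc=cv2.connectedComponentsWithStats(m);print(s,cc)
for k in range(1,n):
  Q=P[l==k];print(k,Q.mean(0),(Q.min(0)+Q.max(0))/2,np.ptp(Q,0)); print(ray('top',*cc[k],.104))
# planer heading: points > 0.02 above bench within region
m=((u>230)&(u<395)&(v>180)&(v<295)&(P[...,2]>.03)&(d>0)).astype('u1')
n,l,s,cc=cv2.connectedComponentsWithStats(m);k=1+s[1:,4].argmax();Q=P[l==k];print(s[k],cv2.minAreaRect(Q[:,:2].astype('f4')))
E
```

```text
[[     0      0    560    420 234766]
 [   358    190     23     23    434]] [[279.33451607 209.5150831 ]
 [369.01612903 201.34101382]]
1 [ 0.61501209 -0.11314015  0.10429864] [ 0.61633812 -0.11324628  0.10389729] [0.04757373 0.0459464  0.01065938]
[ 0.61504837 -0.11319869  0.104     ]
[ 237  185  151  102 6817] ((0.5591773986816406, 0.0010117292404174805), (0.1340126246213913, 0.33289918303489685), 29.21955108642578)
```

View pics/k0.png

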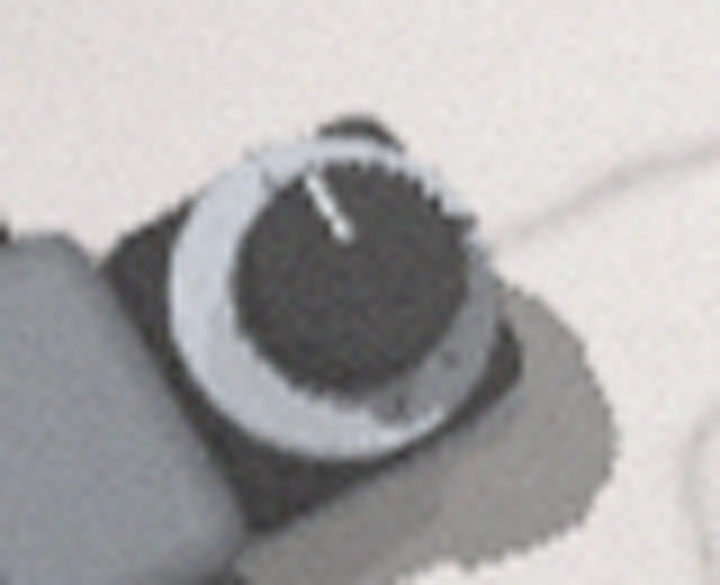

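The pointer aims about 26° left of image-up and the nose about 60° right of it. That means roughly a 90° clockwise turn, or three clicks. My plan is to shut the fingers, press about 15 mm off the axis and rotate the tool rigidly around the knob axis.

```bash
cat >> h.py <<'E'
from scipy.spatial.transform import Rotation as Ro
K=np.array([.6155,-.1132,.104])
def tool():
    o=ctrl.get_obs();q=o['eef_rot'];R=Ro.from_quat([q[1],q[2],q[3],q[0]]).as_matrix();return o,R,np.array(o['eef_pos'])
E
python3 - <<'E'
from h import *
o,R,p=tool();print(R.round(4));print(o['wrist_force'],o['q'])
for s in(1,-1):
  t=K-s*.0155*R[:,2]+[0,0,.04];t[2]=.144
  print(s,t,(R.T@(t-p)*1000).round(1))
E
```

```text
[[-3.000e-04  3.754e-01 -9.269e-01]
 [ 1.500e-03 -9.269e-01 -3.754e-01]
 [-1.000e+00 -1.500e-03 -3.000e-04]]
[-0.40532862 -1.09066274 -0.41203503] [-1.39229894e+00  1.81469082e-01  1.60788581e+00  1.19560204e-05
  1.35380368e+00 -2.06298458e-01]
1 [ 0.62986658 -0.10738181  0.144     ] [  87.  -238.4 -543.3]
-1 [ 0.60113342 -0.11901819  0.144     ] [  87.  -238.4 -512.3]
```

>>> step_arm --pt "0 -22 -50 0 0 0 100" --pt "0 -44 -100 0 0 0 200" --pt "0 -66 -150 0 0 0 255" --pt "0 -88 -200 0 0 0 255" --pt "0 -110 -250 0 0 0 255" --pt "0 -132 -300 0 0 0 255" --pt "0 -154 -350 0 0 0 255" --pt "0 -176 -400 0 0 0 255" --pt "0 -198 -450 0 0 0 255" --pt "0 -220 -500 0 0 0 255"

```text
time_s: 1.35
eef_pos: [0.5976, -0.1398, 0.2309]
eef_rot: [-0.135, -0.694, -0.135, 0.694]
wrist_force: [0.5, -1.2, 0.1]
opening: 0.003
```

>>> step_arm --pt "0 -9 -22 0 0 0 255" --pt "0 -18 -43 0 0 0 255" --pt "30 -18 -43 0 0 0 255" --pt "60 -18 -43 0 0 0 255" --pt "87 -18 -43 0 0 0 255" --pt "87 -18 -43 0 0 0 255" --pt "87 -18 -43 0 0 0 255" --pt "87 -18 -43 0 0 0 255"

```text
time_s: 2.35
eef_pos: [0.6308, -0.1091, 0.1461]
eef_rot: [0.136, 0.695, 0.135, -0.693]
wrist_force: [0.2, -0.3, 0.2]
opening: -0.0
```

```bash
python3 - <<'E'
from h import *
o,R,p=tool();print(o['time_s'],R.round(4),p,o['wrist_force'],o['q'],o['opening'])
t=K-.0155*R[:,2];print((R.T@(t-p)*1000).round(1))
a,_=shot('side','s1');b,_=shot('top','t1')
f=lambda x,r:cv2.resize(x[r[0]:r[0]+150,r[1]:r[1]+130,::-1],None,fx=3,fy=3)
cv2.imwrite('pics/c1.png',np.hstack([f(a,(60,220)),f(b,(120,305))]))
E
```

```text
2.35 [[ 0.0026  0.375  -0.927 ]
 [-0.001  -0.927  -0.375 ]
 [-1.      0.0019 -0.002 ]] [ 0.63077836 -0.10914831  0.14613918] [ 0.20663918 -0.30295901  0.18991647] [-3.56385370e-01  4.02069502e-01  1.50748391e+00 -6.06652012e-05
  1.22922266e+00  8.30024378e-01] -0.00039685771016164317
[42.1 -2.1  0.3]
```

View pics/c1.png

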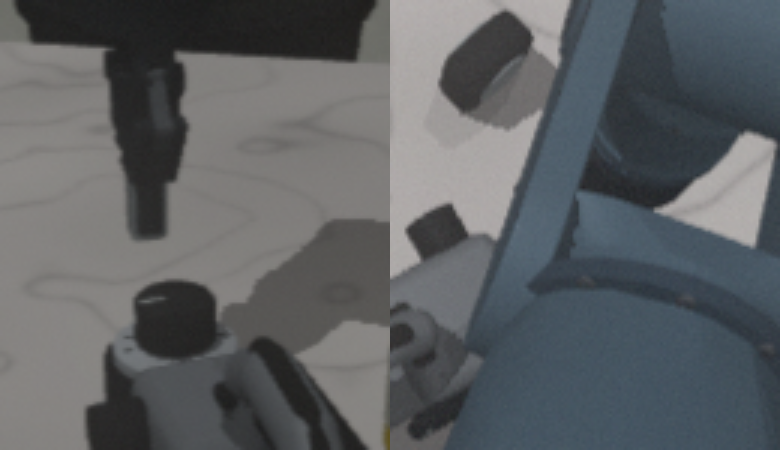

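The side view shows the narrow shut fingertip above the knob, with the pointer on the knob at crop (150,300). The top view is blocked by the arm. Next I descend until contact.

>>> step_arm --pt "20 -2 0 0 0 0 255" --pt "34 -2 0 0 0 0 255" --pt "37 -2 0 0 0 0 255" --pt "38 -2 0 0 0 0 255" --pt "38 -2 0 0 0 0 255"

```text
time_s: 3.08
eef_pos: [0.6294, -0.1068, 0.1066]
eef_rot: [0.135, 0.694, 0.135, -0.694]
wrist_force: [-0.5, -0.9, 0.2]
opening: -0.0
```

>>> step_arm --pt "1 0 0 0 0 0 255" --pt "1 0 0 0 0 0 255"

```text
time_s: 3.32
eef_pos: [0.6292, -0.1068, 0.1056]
eef_rot: [0.135, 0.694, 0.135, -0.694]
wrist_force: [0.4, -0.5, -0.6]
opening: 0.002
```

>>> step_arm --pt "1 0 0 0 0 0 255" --pt "1 0 0 0 0 0 255"

```text
time_s: 3.58
eef_pos: [0.629, -0.1067, 0.1042]
eef_rot: [-0.135, -0.694, -0.135, 0.694]
wrist_force: [0.2, 0.2, 0.4]
opening: 0.003
```

>>> step_arm --pt "0.7 0 0 0 0 0 255" --pt "0.7 0 0 0 0 0 255"

```text
time_s: 3.82
eef_pos: [0.6292, -0.1068, 0.104]
eef_rot: [0.135, 0.694, 0.135, -0.694]
wrist_force: [-1.9, -0.6, 4.2]
opening: -0.0
```

>>> step_arm --pt "0.5 0 0 0 0 0 255" --pt "0.5 0 0 0 0 0 255"

```text
time_s: 4.08
eef_pos: [0.6293, -0.1068, 0.104]
eef_rot: [0.135, 0.694, 0.135, -0.694]
wrist_force: [-1.5, 1.0, 7.0]
opening: 0.003
```

>>> step_arm --pt "0 1.3 0.1 5 0 0 255" --pt "0 2.6 0.2 10 0 0 255" --pt "0 3.9 0.5 15 0 0 255" --pt "0 5.1 0.9 20 0 0 255" --pt "0 6.3 1.4 25 0 0 255" --pt "0 7.5 2.0 30 0 0 255" --pt "0 8.6 2.7 35 0 0 255" --pt "0 9.6 3.5 40 0 0 255"

```text
time_s: 5.08
eef_pos: [0.6307, -0.1172, 0.1041]
eef_rot: [-0.111, 0.699, -0.111, -0.697]
wrist_force: [1.5, 0.6, 3.5]
opening: 0.002
```

```bash
python3 - <<'E'
from h import *
o,R,p=tool();print(o['time_s'],p-K,o['wrist_force'],o['q'])
a,_=shot('side','s2')
cv2.imwrite('pics/c2.png',cv2.resize(a[130:200,240:320,::-1],None,fx=8,fy=8,interpolation=2))
E
```

```text
5.075 [ 1.51889401e-02 -3.96048696e-03  6.46942206e-05] [1.5391721  0.63719707 3.5382777 ] [-3.68592275e-01  4.54161582e-01  1.52827536e+00  5.05080915e-04
  1.15605736e+00  1.51819130e+00]
```

View pics/c2.png

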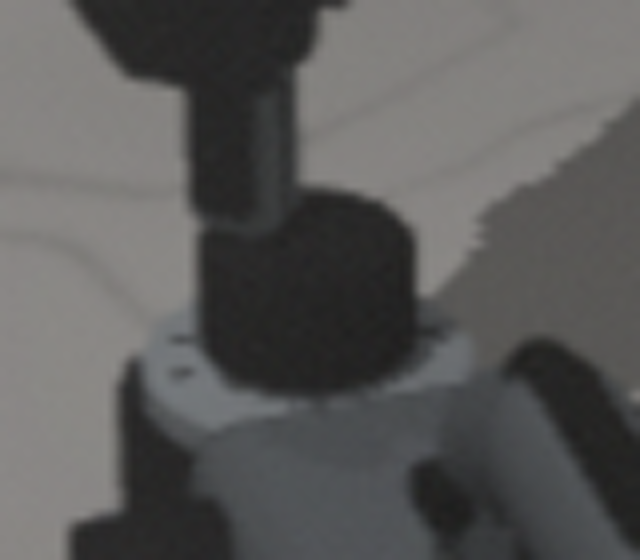

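The finger covers the pointer, which fits the knob following it. The force has fallen to 3.5 N, so I press a little more and continue.

>>> step_arm --pt "0.6 0 0 0 0 0 255" --pt "0.6 1.3 0.1 5 0 0 255" --pt "0.6 2.6 0.2 10 0 0 255" --pt "0.6 3.9 0.5 15 0 0 255" --pt "0.6 5.1 0.9 20 0 0 255" --pt "0.6 6.3 1.4 25 0 0 255" --pt "0.6 7.5 2.0 30 0 0 255" --pt "0.6 8.6 2.7 35 0 0 255" --pt "0.6 9.6 3.5 40 0 0 255" --pt "0.6 10.6 4.4 45 0 0 255"

```text
time_s: 6.38
eef_pos: [0.6237, -0.1268, 0.1041]
eef_rot: [-0.37, 0.605, -0.369, -0.601]
wrist_force: [1.5, -2.3, 7.0]
opening: -0.0
```

>>> step_arm --pt "0 1.3 0.1 5 0 0 255" --pt "0 1.3 0.1 5 0 0 255"

```text
time_s: 6.62
eef_pos: [0.6225, -0.1274, 0.1041]
eef_rot: [-0.395, 0.588, -0.395, -0.585]
wrist_force: [2.5, -1.7, 6.1]
opening: 0.004
```

```bash
python3 - <<'E'
from h import *
o,R,p=tool();print(o['time_s'],p-K,o['wrist_force'],o['q'])
a,_=shot('side','s3')
cv2.imwrite('pics/c3.png',cv2.resize(a[130:200,240:320,::-1],None,fx=8,fy=8,interpolation=2))
E
```

```text
6.625 [ 7.00993601e-03 -1.41842953e-02  7.15485749e-05] [ 2.4895774  -1.7022103   6.10052261] [-3.88021490e-01  4.41265346e-01  1.54676560e+00 -6.29178532e-04
  1.14865198e+00  2.36825458e+00]
```

View pics/c3.png

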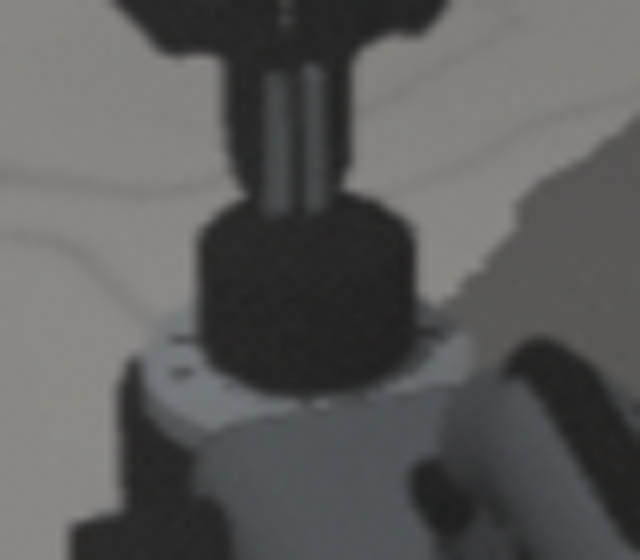

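The finger has gone round about 89°. I lift it and clear the view.

>>> step_arm --pt "-10 0 0 0 0 0 255" --pt "-50 0 0 0 0 0 255" --pt "-90 0 0 0 0 0 255" --pt "-90 25 -40 0 0 0 255" --pt "-90 50 -80 0 0 0 255" --pt "-90 75 -120 0 0 0 255" --pt "-90 100 -160 0 0 0 255" --pt "-90 125 -200 0 0 0 255" --pt "-90 150 -240 0 0 0 255" --pt "-90 150 -240 0 0 0 255"

```text
time_s: 7.92
eef_pos: [0.57, -0.4081, 0.1919]
eef_rot: [0.396, -0.585, 0.396, 0.586]
wrist_force: [0.0, 1.1, 0.3]
opening: 0.001
```

```bash
python3 - <<'E'
from h import *
a,_=shot('top','t4');p=a;d=np.load('pics/t4.npz')['d'];P=cloud('top',d)
b,_=shot('side','s4')
f=lambda c:np.clip(cv2.resize(c[:,:,::-1],None,fx=5,fy=5,interpolation=2)*1.5,0,255).astype('u1')
cv2.imwrite('pics/c4.png',np.hstack([f(p[165:245,325:405]),f(b[130:210,240:320])]))
def an(nm):
  z=np.load('pics/'+nm+'.npz');p=z['p'];d=z['d'];P=cloud('top',d);v,u=np.indices(d.shape)
  m=((abs(u-369)<16)&(abs(v-201)<16)&(abs(P[...,2]-.104)<.008)).astype('u1');m=cv2.morphologyEx(m,cv2.MORPH_OPEN,np.ones((3,3)))
  M=cv2.moments(m,True);c=ray('top',M['m10']/M['m00'],M['m01']/M['m00'],.104)
  g=p.mean(-1);w=np.where((np.hypot(u-M['m10']/M['m00'],v-M['m01']/M['m00'])<10)&(g>g[m>0].mean()+25))
  q=np.array([ray('top',x,y,.104) for y,x in zip(*w)])-c;wt=(g[w]-g[m>0].mean())
  mm=(q*wt[:,None]).sum(0)/wt.sum();print(nm,c,len(q),mm,np.degrees(np.arctan2(mm[1],mm[0])))
an('t0');an('t4')
E
```

```text
t0 [ 0.6144912  -0.11306687  0.104     ] 14 [0.01344562 0.00497517 0.        ] 20.305556350198312
t4 [ 0.61457926 -0.11395149  0.104     ] 11 [ 0.00849267 -0.01232865  0.        ] -55.43874841582609
```

View pics/c4.png

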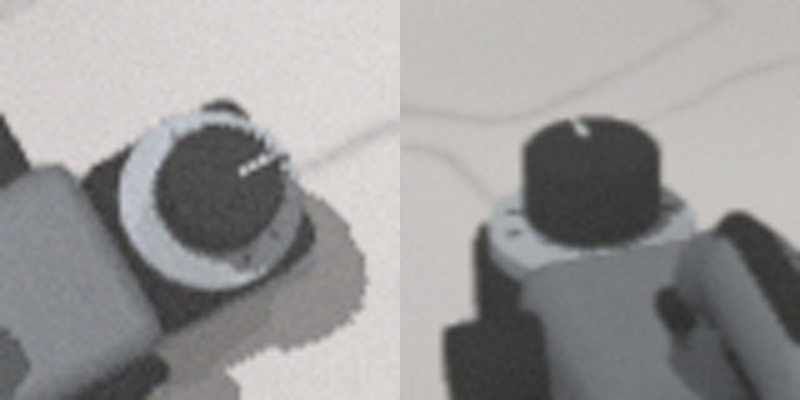

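The pointer is at about (240,172)→(280,153) in the left crop, roughly towards the nose. I refine its angle with a fitted line in both views.

```bash
python3 - <<'E'
from h import *
def an(cam,nm,c0,r):
  z=np.load('pics/'+nm+'.npz');g=z['p'].mean(-1).astype('f4');G=cv2.resize(g,None,fx=8,fy=8,interpolation=2)
  v,u=np.indices(G.shape);u=(u+.5)/8-.5;v=(v+.5)/8-.5
  i=ctrl.camera_info(cam);T=np.array(i['T']);r3=np.stack([(u-i['cx'])/i['fx'],(v-i['cy'])/i['fy'],np.ones_like(u)],-1)@T[:3,:3].T
  X=T[:3,3]+r3*((.104-T[2,3])/r3[...,2])[...,None]
  R=np.hypot(X[...,0]-c0[0],X[...,1]-c0[1]);s=R<r
  b=np.median(G[s]);w=s&(G>b+.45*(G[s].max()-b));Q=X[w][:,:2]
  l=cv2.fitLine(Q.astype('f4'),cv2.DIST_L2,0,1e-6,1e-6).ravel();a=l[:2]*np.sign(l[:2]@(Q.mean(0)-c0))
  m=Q.mean(0)-c0
  print(cam,nm,w.sum(),Q.mean(0),'line az',np.degrees(np.arctan2(a[1],a[0])),'centroid az',np.degrees(np.arctan2(m[1],m[0])))
c=np.array([.615,-.1135])
for r in(.019,.021):
  an('top','t0',c,r);an('top','t4',c,r);an('side','s0',c,r);an('side','s4',c,r)
for nm in('t0','t4'):
  d=np.load('pics/'+nm+'.npz')['d'];P=cloud('top',d);v,u=np.indices(d.shape)
  m=((u>230)&(u<395)&(v>180)&(v<295)&(P[...,2]>.03)&(d>0)).astype('u1')
  n,l,s,cc=cv2.connectedComponentsWithStats(m);k=1+s[1:,4].argmax();print(nm,cv2.minAreaRect(P[l==k][:,:2].astype('f4')))
E
```

```text
top t0 577 [ 0.62741483 -0.10847354] line az 30.68532542255623 centroid az 22.04181938129952
top t4 530 [ 0.62240104 -0.1249976 ] line az -60.70091688499588 centroid az -57.23049479596028
side s0 631 [ 0.62711038 -0.10874569] line az 36.052893939125994 centroid az 21.434058504185238
side s4 397 [ 0.62122986 -0.12578382] line az -63.51182584673043 centroid az -63.10769625823836
top t0 684 [ 0.62832569 -0.10798424] line az 29.722653604784554 centroid az 22.485618344170483
top t4 639 [ 0.62305635 -0.12608466] line az -60.36465224477336 centroid az -57.3737396069408
side s0 742 [ 0.62783736 -0.1086643 ] line az 49.40347042522929 centroid az 20.640859754923696
side s4 477 [ 0.62171429 -0.12670861] line az -62.91088399472383 centroid az -63.0545589898232
t0 ((0.5591773986816406, 0.0010117292404174805), (0.1340126246213913, 0.33289918303489685), 29.21955108642578)
t4 ((0.5591129064559937, 0.0009737759828567505), (0.13386587798595428, 0.3328988552093506), 29.151283264160156)
```

The top-view line turned from +30° to −60.5°, and the nose lies at −60.8°. The planer has not moved and the arm is clear, so I hand in.

```bash
python3 -c "
from bench import ctrl
o=ctrl.get_obs();print(o['time_s'],o['wrist_force']);print(ctrl.hand_in())"
```

```text
8.025 [ 0.27964652 -0.2406987   0.05717654]
the job is handed in; nothing more can be done
None
```

I turned the knob clockwise three clicks, and its pointer now lines up with the long tick at the nose. I pressed the shut fingertip on the knob's top at about 3.5–7 N, 15 mm off the axis. I then led it round about 89°, lifted it off and handed in at 8.0 s.

- **Pointer:** the line fitted in the top view went from about +30° to −60.5°, and the nose lies at −60.8° by the planer's outline. The cruder measures disagreed by a few degrees: the side camera gave −63°, and the top-view centre of the pointer line gave −57°. All of them sit within 4° of the long-tick detent, inside the 7° tolerance.
- **Planer:** its outline in the top view before and after agrees to about 0.1 mm and 0.1°.
- **Arm:** it stood clear when I handed in, with the wrist force near zero.
- **Bystanders:** the arm's path passed well above them. I did not measure their positions again afterwards.

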